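Set the bearing ball dish in the gauge ring and turn it to the red post

ROBOT

A 6-joint arm with a two-finger parallel gripper is mounted at the origin on the work surface. World frame = base frame: x ahead of the robot, y to its left, z up, the work surface at z = 0. Lengths are in mm, angles in rad, forces in N, time in s.
With the tool pointing down it reaches from about 275 to 1000 mm from the base axis. Payload 8.4 kg.
Tool frame: the origin (TCP) lies on the centre line of the jaws, within the pads' length; the fingertips stand 17 mm ahead of it and the grasp point (between the pads) lies 2 mm behind it (r.tcp_to_tips is the z of the fingertips in the tool frame, in mm); z points along the fingers, y is the direction in which the jaws open and shut (so a half turn about z gives the same grasp; the last joint's range is limited). The gripper opens to 85 mm and grips with 20 to 120 N. Pads are 22 mm wide; open, the fingers measure 114 mm over their backs; the gripper's body (76 mm by 85 mm) begins 54 mm behind the grasp point. The pads swing forward as they close: fully open they stand 13 mm farther back than shut.
Start: joints at [-1.278, 0.353, 1.633, -0, 1.155, -0.002], TCP at [181.591, -598.041, 248.281] pointing down, gripper open.
Joint ranges: [-2.63, 2.63], [-0.92, 2.1], [0.06, 2.66], [-1.3, 4.44], [0, 2.69], [-3.02, 3.02]. Speed limits (rad/s): [2.22, 2.22, 2.79, 3.14, 3.14, 3.14].

INTERFACE

Orientations are given as [roll, pitch, yaw] about the fixed x, y, z axes, in that order (R = Rz(yaw) Ry(pitch) Rx(roll)).
In Python, from rig import r, cams, job gives the robot as it stands.
- The arm moves only by the tool drive_tool, never from a script. Its argument "deltas" is a list of rows, each a list of 4 numbers: the shift along the tool's x, y, z in cm, then the turn about the tool's z in rad. In form: [[x, y, z, roll], ...]. A call has 1 to 12 rows; each row shifts and turns the commanded pose from where the row before left it, along the tool's axes as they then stand; what a row does not reach is not made up. A row lasts 1/12 s, in which the tool goes at most 41.7 mm and 7.16 degrees, less where a joint would pass 70% of its speed; a pose out of reach is approached as far as the arm can. A call with a gripper value outside its range is refused whole. "jaw" is the closure, from 0 (fully open) to 1 (shut), set as the call begins (left out, the last holds). The fingers move at their own pace and stop on an object; "force" is the grip in N (left out, the last holds). Time passes only in rows, so rows that do not move let the fingers close. It gives the time, the measured TCP pose, the force and the opening at its end, in the units of the state.
- r.sense(): the state, without advancing time (a new reading comes with each control period).
- cams.grab_frame(name): name is "scene" or "top" or "wrist"; returns (picture, depth): 480x640x3 uint8, red, green, blue; 480x640 float32, mm along the optical axis (not along the pixel's ray), 0 where there is no reading.
- cams.camera_params(name): a dict with "fx", "fy", "cx", "cy" (pixels), "k1" (the pictures are not rectified: a ray, as slopes to the right and down, at radius r is drawn at 1 + k1 r^2 times it, then the intrinsics apply), "R" (3x3) and "t" (3): a world point X has camera coordinates R X + t. Camera axes: x right, y down, z forward; pixel columns grow to the right and rows downward; lengths in mm; the calibration is good to about 2 mm. A picture is of the moment at which its call begins: read the wrist's pose just before it. camera_params takes no time and is no camera call; for the wrist camera it gives the pose at the moment of the call.
- job.sign_off(): hands the job in, once; it reports no verdict.
The state is a dict: "clock": time; "qpos": joint angles; "qvel": joint speeds; "joint_efforts": joint torques, N m; "eef_pos": TCP position; "tcp_rot": TCP orientation; "contact_force": force on the tool from outside, world axes, zero at the start; "wrist_torque": the same for the moment, N m; "opening": opening from 0.0 (shut) to 1.0 (fully open).
Only numpy, scipy, OpenCV 4.12 (cv2) and the standard library are available. Lean on these libraries where they do the work, as an engineer would, in place of code of your own. Each camera call takes 0.05 s, during which the arm holds its last target. There are 200 camera calls.

TASK

At the parts counter, lift the white dish with the loose bearing ball off its holder by the black grip block, turn its yellow tab to face the blue post of the gauge stand, and lower its stem through the stand's ring until about half of the stem has gone in, the dish itself staying clear above the ring. Pause there a moment, then turn the dish the quarter turn from the blue post to the red one, stem still in the ring, so that the yellow tab points straight at the red post. Keep the dish level and the ball in its middle all the way, leave everything else alone, and finish still holding the dish up in that position, without letting go or resting it on the ring.

Things in the scene. Friction and masses are not known exactly. Their poses are not given: they have to be found in the camera images.
- dish: round white ball dish, 130 mm wide, 27 mm high, 0.25 kg, loose and level on the holder. Origin: centre of its hub's flat underside (hub 44 mm wide); z up, +x towards its yellow tab. Inside a shallow cone (10 deg, steeper outwards), flat in the middle 18 mm, floor 8 mm above the origin. A thin wire bail in its y-z plane (ends at the rim, y = +-64 mm) carries the grip block over the middle
- dish_grip (a point): centre of the black grip block, on the dish's axis 95 mm above its origin: 12 mm thick along the dish's x, 54 mm long along its y, 20 mm high, free space below it down to the ball. Grip it from above, fingers closing along the dish's x
- dish_tab (a point): outer end of the yellow tab (14 mm wide, 5 mm thick, standing 15 mm out from the rim), 80 mm from the dish's axis, 24.5 mm above its origin
- dish_tip (a point): lower end of the dish's steel stem, 50 mm below its origin; the stem is 12 mm in diameter, runs straight down from the hub and is tapered over its last 5 mm
- dish_mid (a point): middle of the dish, 19 mm above its origin: where the ball's centre is when centred
- ball_center (a point): centre of the loose dark steel bearing ball, 22 mm diameter, 44 g, that lies in the middle of the dish and rolls freely
- holder: fixed holder: dark square foot 90 mm wide, with an upright grey tube, 48 mm outside, 28 mm inside; its rim, 65 mm above the desk, carries the dish's hub, so the grip block's centre is at 160 mm height. Origin on the desk, on the tube's axis
- stand: fixed gauge stand. Origin on the desk below the ring. Blue foot 130 x 150 mm, 12 mm thick; two uprights at y = +-56 mm carry a level aluminium plate (64 mm along x, 124 mm along y, 8 mm thick, top at 85 mm height) with the ring, a hole, in its middle; free space below the hole. Two arms at plate height run out 45 deg either side of the stand's +x, each with a coloured post
- ring (a point): centre of the guide ring's mouth: on the top face of the stand's plate, 85 mm above the desk. The hole is 17 mm in diameter, goes straight through the 8 mm plate and has a 2 mm chamfer
- half_way (a point): point at plate height 105 mm out from the ring along the stand's +x, halfway between the two posts (nothing is there)
- blue_post: fixed upright blue post, 10 mm diameter, with a 16 mm ball on top, 55 mm high, standing on the plate arm 105 mm from the ring's axis. Origin: centre of its foot, at 85 mm height
- red_post: fixed upright red post, same shape, on the other arm, a quarter turn (90 deg) round the ring from the blue one; which arm has which colour varies, so the turn may go either way
- mug: blue ceramic mug, 76 mm wide, 90 mm high, handle to its +y, a bystander; leave it alone
- jar: small closed amber glass jar, 40 mm wide, 55 mm high, a bystander; leave it alone
- race: steel bearing race lying flat, 52 mm wide, 14 mm high, a bystander; leave it alone
- collar: brass collar lying flat, 42 mm wide, 18 mm high, a bystander; leave it alone
- driver: screwdriver lying on the desk, 200 mm long, a bystander; leave it alone
- spanner: spanner lying on the desk, 180 mm long, a bystander; leave it alone
- stapler: red and black stapler, 130 mm long, 45 mm high, a bystander; leave it alone
Mind the look-alikes: they are no part of the job. Leave any pink look-alike of the stand alone.

How it is judged:
By the outcome, as a careful person would: the job done as asked, in the order asked, and still so for the second after the job is handed in, while the arm keeps its last pose, push and grip.
It also fails if it takes over 61 s, if anything falls off the work surface, if the arm or the gripper's body presses on something with over 40 N, if the wrist force passes 120 N, or if a joint passes its speed limit or range.

## Working session

There is one attempt and no reset: what is moved stays moved. The work goes in short steps, Python scripts to look and compute and a tool call to move; the robot and the scene stay as the last step left them, time stands still between calls to the robot, and variables do not carry over. Pictures are saved under pics/ and viewed, about 8 in all and at most 12, crops included, and the job is handed in when it is done.

Besides the shell and the picture viewer there is one more tool, called after "Request:" as name([rows], argument=value, ...), one row to a line, values as JSON. drive_tool: Moves the arm, as the interface text tells. Its arguments: {"type":"object","properties":{"deltas":{"type":"array"},"jaw":{"type":"number"},"force":{"type":"number"}},"required":["deltas"]}

```bash
mkdir -p pics; ls; cat > h.py <<'E'
import numpy as np, cv2
from rig import r,cams,job
def grab(n,f=None):
    p=cams.camera_params(n); im,d=cams.grab_frame(n)
    if f: cv2.imwrite('pics/'+f,im[:,:,::-1])
    return im,d,p
def rays(p,uv):
    uv=np.atleast_2d(np.float64(uv)); K=np.array([[p['fx'],0,p['cx']],[0,p['fy'],p['cy']],[0,0,1.]])
    s=cv2.undistortPoints(uv[:,None],K,np.array([p['k1'],0,0,0,0.]))[:,0]
    R=np.array(p['R']);t=np.array(p['t'])
    return -R.T@t, np.c_[s,np.ones(len(s))]@R, s
def onplane(p,uv,z):
    c,d,_=rays(p,uv); return c+d*((z-c[2])/d[:,2])[:,None]
def cloud(p,d,mask):
    v,u=np.nonzero(mask&(d>0)); c,dd,_=rays(p,np.c_[u,v]); return c+dd*d[v,u][:,None]
def proj(p,X):
    X=np.atleast_2d(np.float64(X))@np.array(p['R']).T+np.array(p['t']); s=X[:,:2]/X[:,2:]
    q=(s**2).sum(1)[:,None]; s=s*(1+p['k1']*q); return s*[p['fx'],p['fy']]+[p['cx'],p['cy']]
E
python3 - <<'E'
from h import *
for n in('scene','top','wrist'):
    im,d,p=grab(n,n+'0.png'); print(n,np.round(-np.array(p['R']).T@p['t']),p['fx'],p['k1'],(d>0).mean())
    np.savez(n+'0.npz',im=im,d=d)
print(r.sense())
a=cv2.imread('pics/scene0.png');b=cv2.imread('pics/top0.png')
E
```

```text
pics
scene [1147. 1004.  935.] 541.3793534510133 0.04821704052176998 0.9959016927083333
top [ 330.    6. 1484.] 553.8405325847829 -0.09749961623676918 0.9957845052083333
wrist [ 255. -576.  373.] 395.0108576680746 -0.015549931467637647 0.9959635416666667
{'clock': 0.15, 'qpos': array([-1.27841963e+00,  3.53510990e-01,  1.63393336e+00, -2.05375567e-05,
        1.15520369e+00, -2.43001634e-03]), 'qvel': array([-0.00019937, -0.00102757, -0.00184486, -0.00070422,  0.00189204,
        0.00034693]), 'joint_efforts': array([-3.04147616e-03, -6.05636787e+01, -3.42338920e+01, -1.26094246e-04,
        6.04548346e-03, -1.27497006e-05]), 'eef_pos': array([ 181.47757381, -597.72661343,  247.73324606]), 'tcp_rot': array([-3.14053722e+00,  1.62159093e-05,  2.94815023e-01]), 'contact_force': array([-0.31689264, -0.88412546, -0.6114767 ]), 'wrist_torque': array([-0.02770649, -0.01695773, -0.04975955]), 'opening': 1.0032335505469203}
```

View pics/top0.png

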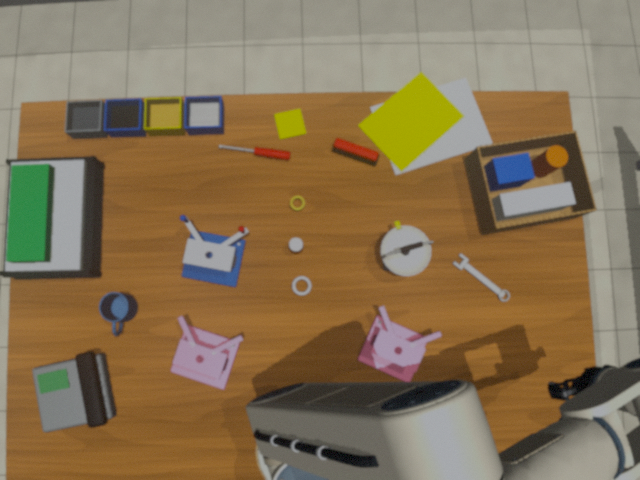

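View pics/scene0.png

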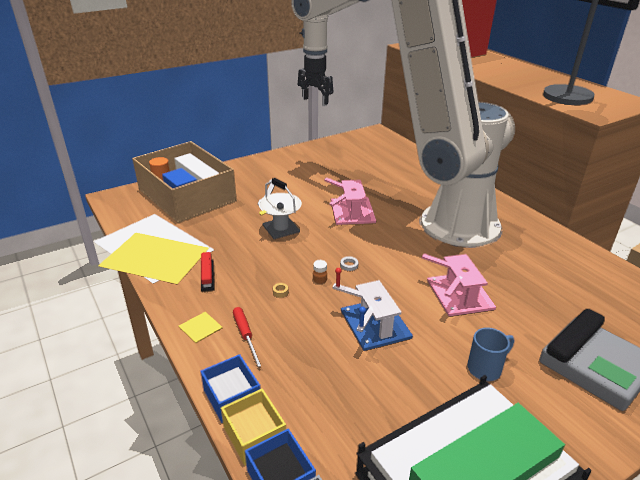

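The top view shows the dish at (405,251) with its tab at (397,225). The stand's ring is near (209,255), the blue post at (184,219) and the red one at (242,231). Pink look-alikes sit below. Next I measure these.

```bash
cat > m.py <<'E'
from h import *
def cen(m):
    n,l,s,c=cv2.connectedComponentsWithStats(m.astype(np.uint8))
    return [(s[i,4],*np.round(c[i],1)) for i in np.argsort(-s[1:,4])+1][:3] if n>1 else []
def win(h,b):
    m=np.zeros((480,640),bool); m[b[1]:b[3],b[0]:b[2]]=1; return h&m
z=np.load('top0.npz'); im,d=z['im'],z['d']; p=cams.camera_params('top')
hsv=cv2.cvtColor(im,cv2.COLOR_RGB2HSV); H,S,V=[hsv[:,:,i].astype(int) for i in range(3)]
b=(370,210,445,285)
w=win((S<60)&(V>120),b); c=max(cv2.findContours(w.astype(np.uint8),0,1)[0],key=cv2.contourArea); e=cv2.fitEllipse(cv2.convexHull(c))
print('dish',e,onplane(p,e[0],92))
y=win((H>22)&(H<35)&(S>150),b); print('tab',cen(y)); 
C=cen(y)[0]; print(onplane(p,C[1:],89.5))
blk=win((V<70),b); print('blk',cen(blk)); 
P=cloud(p,d,win(np.ones_like(w),b)); k=P[(P[:,2]>140)]; print('grip cloud',len(k),k.mean(0),np.cov(k[:,:2].T),k[:,2].max())
b=(172,205,258,290)
bl=win((H>105)&(H<130)&(S>120),(172,205,195,228)); print('bluepost',cen(bl),[onplane(p,q[1:],140-8) for q in cen(bl)[:1]])
rd=win(((H<8)|(H>172))&(S>140),(230,215,258,245)); print('redpost',cen(rd),[onplane(p,q[1:],132) for q in cen(rd)[:1]])
pl=win((S<60)&(V>120),(178,235,240,275)); dk=win((V<110)&(S<110),(200,247,218,263)); print('hole',cen(dk),[onplane(p,q[1:],85) for q in cen(dk)[:1]])
P=cloud(p,d,win(np.ones_like(w),b)); k=P[(P[:,2]>80)&(P[:,2]<90)];print('plate',len(k),k.mean(0))
k=P[(P[:,2]>115)];print('posts cloud',np.round(k))
cv2.imwrite('pics/z.png',np.hstack([cv2.resize(im[205:290,172:258,::-1],(390,390),interpolation=2),cv2.resize(im[210:285,370:445,::-1],(390,390),interpolation=2)]))
E
python3 m.py
```

```text
dish ((406.1812438964844, 250.26425170898438), (50.09490203857422, 52.740543365478516), 92.17425537109375) [[ 500.20411916 -270.10355628   92.        ]]
tab [(np.int32(41), np.float64(397.0), np.float64(223.4))]
[[ 570.62927413 -250.50850858   89.5       ]]
blk [(np.int32(52), np.float64(409.5), np.float64(247.7)), (np.int32(5), np.float64(384.8), np.float64(268.2))]
grip cloud 185 [ 499.03410527 -264.57700798  162.67119629] [[  61.65117895 -196.30310482]
 [-196.30310482  761.76256207]] 175.65903498266562
bluepost [(np.int32(13), np.float64(182.6), np.float64(217.6))] [array([[590.95260579, 290.45015352, 132.        ]])]
redpost [(np.int32(19), np.float64(241.1), np.float64(228.6))] [array([[559.5757827, 144.9032031, 132.       ]])]
hole [(np.int32(16), np.float64(207.8), np.float64(254.3))] [array([[503.35345462, 235.21125199,  85.        ]])]
plate 1347 [512.26563195 230.33475028  85.09781703]
posts cloud [[597. 294. 133.]
 [597. 292. 133.]
 [597. 289. 136.]
 [596. 286. 137.]
 [595. 297. 133.]
 [594. 294. 135.]
 [593. 290. 142.]
 [594. 289. 135.]
 [594. 286. 135.]
 [594. 283. 139.]
[... 273 characters left out ...]
586. 288. 137.]
 [586. 286. 138.]
 [588. 285. 130.]
 [585. 295. 131.]
 [583. 290. 140.]
 [584. 289. 136.]
 [584. 286. 134.]
 [587. 287. 117.]
 [566. 147. 134.]
 [565. 145. 136.]
 [565. 142. 141.]
 [566. 140. 132.]
 [563. 149. 138.]
 [562. 147. 139.]
 [562. 144. 141.]
 [561. 141. 144.]
 [562. 137. 139.]
 [560. 149. 139.]
 [560. 147. 137.]
 [560. 145. 137.]
 [559. 142. 143.]
 [560. 140. 138.]
 [560. 137. 135.]
 [558. 149. 138.]
 [558. 147. 136.]
 [557. 144. 139.]
 [557. 142. 138.]
 [557. 139. 141.]
 [558. 138. 133.]
 [556. 150. 135.]
 [555. 147. 139.]
 [555. 145. 135.]
 [555. 142. 137.]
 [555. 140. 139.]
 [556. 138. 134.]
 [553. 147. 138.]
 [553. 145. 138.]
 [553. 142. 135.]
 [553. 140. 134.]]
```

View pics/z.png

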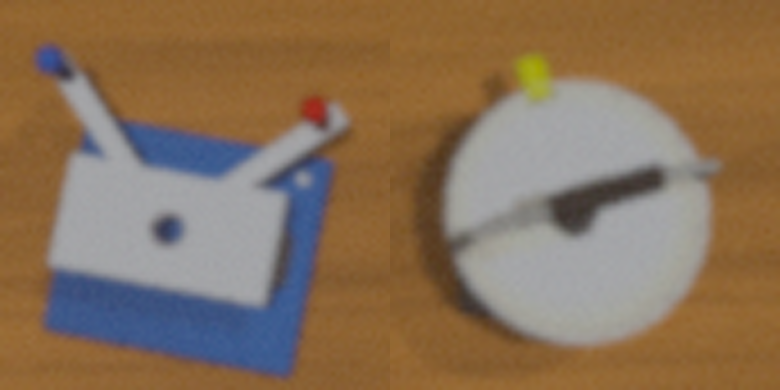

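The two posts come out 149 mm apart, against 148.5 expected. The dish is at about (500,-269), yaw 15°, tab and grip agreeing. I'll go above the grip.

Request:
drive_tool([
  [1,-0.6,0,0],
  [2.3,-1.3,0,0],
  [2.3,-1.3,0,0],
  [2.3,-1.3,0,0],
  [2.3,-1.3,0,0],
  [2.3,-1.3,0,0],
  [2.3,-1.3,0,0],
  [2.3,-1.3,0,0],
  [2.3,-1.3,0,0],
  [2.3,-1.3,0,0],
  [2.3,-1.3,0,0],
  [2.3,-1.3,0,0],
], jaw=0, force=60)

```text
clock: 1.15
eef_pos: [390.8, -377.2, 248.2]
tcp_rot: [-3.141, -0.0, 0.295]
contact_force: [1.1, -0.7, 0.9]
opening: 1.001
```

Request:
drive_tool([
  [2.3,-1.3,0,0],
  [2.3,-1.3,0,0],
  [2.3,-1.3,0,0],
  [2.3,-1.3,0,0],
  [2.3,-1.3,0,0],
  [1.2,-0.6,0,-0.12],
  [0.5,-0.3,0,-0.12],
  [0,0,0,-0.12],
  [0,0,0,-0.12],
  [0,0,0,-0.12],
  [0,0,0,-0.12],
  [0,0,0,-0.12],
])

```text
clock: 2.15
eef_pos: [494.1, -268.5, 248.1]
tcp_rot: [-3.141, -0.0, 1.141]
contact_force: [-0.7, 0.2, -0.0]
opening: 1.003
```

Request:
drive_tool([
  [0,0,0,-0.12],
  [0,0,0,-0.12],
  [0,0,0,-0.12],
  [0,0,0,-0.12],
  [0,0,0,-0.12],
  [0,0,0,-0.1],
  [0,0,0,0],
  [0,0,0,0],
])

```text
clock: 2.82
eef_pos: [494.1, -268.8, 248.2]
tcp_rot: [-3.141, -0.0, 1.832]
contact_force: [-0.1, -1.4, -0.4]
opening: 0.997
```

```bash
python3 - <<'E'
from h import *
s=r.sense(); print(s['clock'],s['eef_pos'],s['tcp_rot'],r.tcp_to_tips)
im,d,p=grab('wrist','w1.png'); np.savez('w1.npz',im=im,d=d,**{k:np.array(v) for k,v in p.items()})
print(np.array(p['R']).round(3), (-np.array(p['R']).T@p['t']).round(1))
E
```

```text
2.8167 [ 494.10483379 -268.82860423  248.20396511] [-3.14149283e+00 -3.14798908e-04  1.83173890e+00] 17.0
[[ 0.966  0.258 -0.   ]
 [ 0.247 -0.922  0.299]
 [ 0.077 -0.289 -0.954]] [ 474.1 -194.7  373.6]
```

View pics/w1.png

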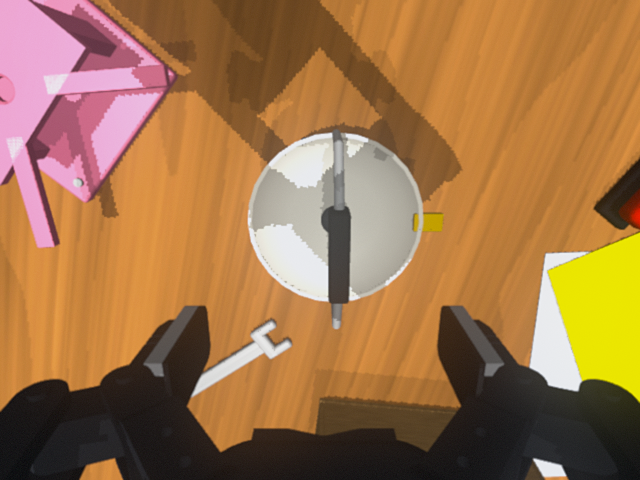

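The wrist view shows the grip block at columns 328–350, rows 205–303, with the ball behind its upper end. The dish rim is about (335,217) and the tab (428,222).

```bash
python3 - <<'E'
from h import *
z=np.load('w1.npz'); im,d=z['im'],z['d']; p={k:z[k] for k in('R','t')}; p.update({k:float(z[k]) for k in('fx','fy','cx','cy','k1')})
hsv=cv2.cvtColor(im,cv2.COLOR_RGB2HSV).astype(int); H,S,V=hsv[...,0],hsv[...,1],hsv[...,2]
# grip top surface from depth
m=np.zeros_like(S,bool); m[180:335,300:440]=1
P=cloud(p,d,m&(V<75)); k=P[P[:,2]>160]
print('top',len(k),k[:,2].min(),np.median(k[:,2]))
top=k[k[:,2]>np.median(k[:,2])-3]
rc=cv2.minAreaRect(np.float32(top[:,:2])); print('grip rect',rc)
# rim
m[:]=0;m[120:312,235:430]=1
w=(m&(S<50)&(V>90)).astype(np.uint8); c=max(cv2.findContours(w,0,1)[0],key=cv2.contourArea)
h=cv2.convexHull(c)[:,0]; h=h[(h[:,0]<410)&(h[:,1]<298)&(abs(h[:,0]-338)>12)]; W=onplane(p,h,92)[:,:2]
A=np.c_[2*W,np.ones(len(W))]; s=np.linalg.lstsq(A,(W**2).sum(1),rcond=None)[0]; R=np.sqrt(s[2]+s[0]**2+s[1]**2); print('rim',s[:2],R,np.abs(np.hypot(*(W-s[:2]).T)-R).max())
y=np.zeros_like(S,bool); y[205:240,405:450]=1; v,u=np.nonzero(y&(H>20)&(H<35)&(S>150)); T=onplane(p,np.c_[u,v],92)[:,:2]
t=T.mean(0);print('tab',t,np.degrees(np.arctan2(*(t-s[:2])[::-1])),'end',np.hypot(*(T-s[:2]).T).max())
E
```

```text
top 1846 160.37989739264736 169.6007128513994
grip rect ((504.3682556152344, -265.64691162109375), (46.34611892700195, 46.02572250366211), 54.597023010253906)
rim [ 502.76801145 -268.65709551] 64.7508518529276 0.5346052210572765
tab [ 570.57659987 -250.29875664] 15.148961104027277 end 79.68514843474297
```

```bash
python3 - <<'E'
from h import *
z=np.load('w1.npz'); im=z['im']; p={k:z[k] for k in('R','t')}; p.update({k:float(z[k]) for k in('fx','fy','cx','cy','k1')})
a=np.radians(15.15); ux=np.array([np.cos(a),np.sin(a)]); uy=np.array([-ux[1],ux[0]])
for sx in(-6,6):
  for sy in(-27,27): print(sx,sy,proj(p,[*(np.array([502.77,-268.66])+sx*ux+sy*uy),170]))
V=im.max(2)
for row in(245,260,275,290): c=np.nonzero(V[row,310:380]<75)[0]+310; print(row,c.min(),c.max())
c=np.nonzero(V[190:330,340]<75)[0]+190; print(c.min(),c.max())
E
```

```text
-6 -27 [[328.15419315 304.5014643 ]]
-6 27 [[328.20044155 212.92151128]]
6 -27 [[349.12091932 304.4392101 ]]
6 27 [[350.79177125 212.85509019]]
245 329 348
260 329 348
275 329 348
290 329 347
211 302
```

The grip block matches its prediction to under 1 mm. I'll centre over it, then descend and close.

Request:
drive_tool([
  [-0.1,0.4,0,0],
  [-0.1,0.4,0,0],
  [0,0,1,0],
  [0,0,1.2,0],
  [0,0,1.2,0],
  [0,0,1.2,0],
  [0,0,1.2,0],
  [0,0,1.2,0],
  [0,0,1,0],
  [0,0,0.7,0],
  [0,0,0.3,0],
  [0,0,0,0],
])

```text
clock: 3.87
eef_pos: [502.2, -269.2, 157.5]
tcp_rot: [-3.141, -0.001, 1.835]
contact_force: [0.2, 0.3, -0.0]
opening: 0.995
```

Request:
drive_tool([
  [0,0,0,0],
  [0,0,0,0],
  [0,0,0,0],
  [0,0,0,0],
  [0,0,0,0],
  [0,0,0,0],
  [0,0,0,0],
  [0,0,0,0],
  [0,0,0,0],
  [0,0,0,0],
  [0,0,0,0],
  [0,0,0,0],
], jaw=0.78, force=40)

```text
clock: 4.87
eef_pos: [502.5, -269.3, 158.3]
tcp_rot: [3.142, 0.0, 1.835]
contact_force: [0.7, 0.3, -1.4]
opening: 0.221
```

Nearly closed (12 mm is about 0.14); now I finish gently.

Request:
drive_tool([
  [0,0,0,0],
  [0,0,0,0],
  [0,0,0,0],
], jaw=0.84)

```text
clock: 5.12
eef_pos: [502.4, -269.3, 158.3]
tcp_rot: [-3.142, -0.0, 1.835]
contact_force: [-0.1, 0.7, 0.4]
opening: 0.162
```

Request:
drive_tool([
  [0,0,0,0],
  [0,0,0,0],
  [0,0,0,0],
  [0,0,0,0],
  [0,0,0,0],
  [0,0,0,0],
], jaw=1, force=60)

```text
clock: 5.62
eef_pos: [502.6, -269.3, 158.4]
tcp_rot: [3.141, 0.0, 1.835]
contact_force: [2.0, 0.8, 0.7]
opening: 0.127
```

```bash
python3 - <<'E'
from h import *
s=r.sense(); print(s['clock'],s['eef_pos'],s['tcp_rot'],s['contact_force'],s['wrist_torque'],s['opening'])
grab('wrist','w2.png')
E
```

```text
5.6167 [ 502.63347981 -269.32530677  158.38042355] [3.14128653e+00 2.07842178e-04 1.83483670e+00] [2.01903402 0.79290144 0.65303028] [ 0.01061306 -0.21320648  0.03891858] 0.12697777662602283
```

View pics/w2.png

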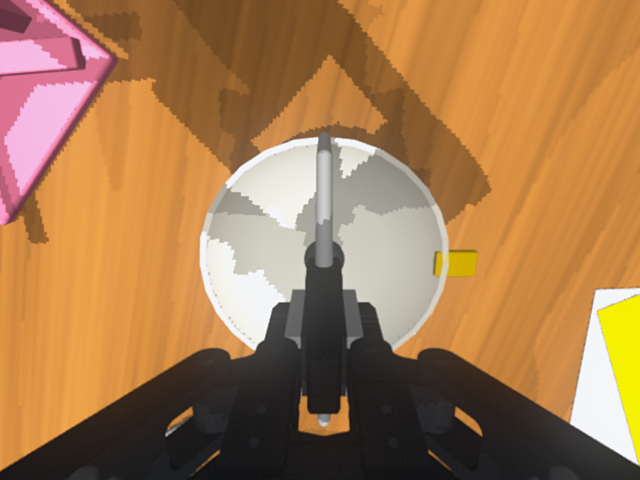

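The grip is good (opening 0.127, about 11 mm), with the ball near (325,255) in the middle. Now I lift.

Request:
drive_tool([
  [0,0,-0.1,0],
  [0,0,-0.2,0],
  [0,0,-0.3,0],
  [0,0,-0.4,0],
  [0,0,-0.5,0],
  [0,0,-0.6,0],
  [0,0,-0.7,0],
  [0,0,-0.7,0],
  [0,0,-0.7,0],
  [0,0,-0.7,0],
  [0,0,-0.7,0],
  [0,0,-0.7,0],
])

```text
clock: 6.67
eef_pos: [502.5, -269.3, 222.1]
tcp_rot: [3.141, 0.0, 1.835]
contact_force: [-0.4, -0.4, -3.4]
opening: 0.131
```

Request:
drive_tool([
  [0,0,-0.7,0],
  [0,0,-0.7,0],
  [0,0,-0.6,0],
  [0,0,-0.5,0],
  [0,0,-0.4,0],
  [0,0,-0.3,0],
  [0,0,-0.1,0],
  [0,0,0,0],
])

```text
clock: 7.33
eef_pos: [502.5, -269.3, 254.4]
tcp_rot: [3.141, 0.0, 1.835]
contact_force: [0.7, 0.6, -2.6]
opening: 0.13
```

```bash
python3 - <<'E'
from h import *
s=r.sense(); print(s['clock'],s['eef_pos'],s['tcp_rot'],s['contact_force'],s['wrist_torque'],s['opening'])
a=grab('wrist')[0];b=grab('scene')[0]
cv2.imwrite('pics/c3.png',np.hstack([cv2.resize(a,(400,300)),cv2.resize(b[100:250,200:400],(400,300))])[:,:,::-1])
E
```

```text
7.3333 [ 502.50251869 -269.34304272  254.41147405] [3.14146438e+00 1.01510201e-04 1.83474393e+00] [ 0.70660602  0.56908016 -2.59135523] [ 0.02324331  0.05870544 -0.00686519] 0.13006969978986374
```

View pics/c3.png

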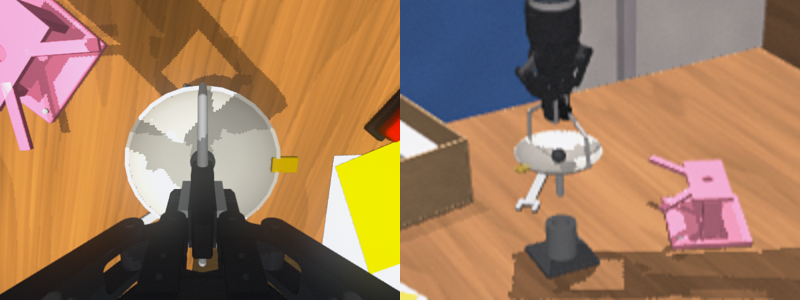

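Lifted, level and centred. Now the carry in +y, gently ramped.

Request:
drive_tool([
  [0.05,0.013,0,0],
  [0.1,0.027,0,0],
  [0.15,0.04,0,0],
  [0.2,0.054,0,0],
  [0.25,0.068,0,0],
  [0.3,0.081,0,0],
  [0.35,0.095,0,0],
  [0.4,0.108,0,0],
  [0.45,0.122,0,0],
  [0.5,0.135,0,0],
  [0.55,0.149,0,0],
  [0.6,0.162,0,0],
])

```text
clock: 8.43
eef_pos: [502.4, -228.3, 254.3]
tcp_rot: [3.142, -0.0, 1.835]
contact_force: [-0.1, -0.2, -2.6]
opening: 0.131
```

Request:
drive_tool([
  [0.65,0.176,0,0],
  [0.65,0.176,0,0],
  [0.65,0.176,0,0],
  [0.65,0.176,0,0],
  [0.65,0.176,0,0],
  [0.65,0.176,0,0],
  [0.65,0.176,0,0],
  [0.65,0.176,0,0],
  [0.65,0.176,0,0],
  [0.65,0.176,0,0],
  [0.65,0.176,0,0],
  [0.65,0.176,0,0],
])

```text
clock: 9.43
eef_pos: [502.5, -147.4, 254.3]
tcp_rot: [3.142, 0.0, 1.835]
contact_force: [-0.3, 0.4, -2.8]
opening: 0.127
```

Request:
drive_tool([
  [0.65,0.176,0,0],
  [0.65,0.176,0,0],
  [0.65,0.176,0,0],
  [0.65,0.176,0,0],
  [0.65,0.176,0,0],
  [0.65,0.176,0,0],
  [0.65,0.176,0,0],
  [0.65,0.176,0,0],
  [0.65,0.176,0,0],
  [0.65,0.176,0,0],
  [0.65,0.176,0,0],
  [0.65,0.176,0,0],
])

```text
clock: 10.43
eef_pos: [502.5, -66.6, 254.3]
tcp_rot: [-3.142, 0.0, 1.835]
contact_force: [-0.4, -0.4, -2.7]
opening: 0.133
```

Request:
drive_tool([
  [0.65,0.176,0,0],
  [0.65,0.176,0,0],
  [0.65,0.176,0,0],
  [0.65,0.176,0,0],
  [0.65,0.176,0,0],
  [0.65,0.176,0,0],
  [0.65,0.176,0,0],
  [0.65,0.176,0,0],
  [0.65,0.176,0,0],
  [0.65,0.176,0,0],
  [0.65,0.176,0,0],
  [0.65,0.176,0,0],
])

```text
clock: 11.43
eef_pos: [502.6, 14.2, 254.3]
tcp_rot: [-3.142, -0.0, 1.835]
contact_force: [-0.5, -0.4, -2.2]
opening: 0.133
```

Request:
drive_tool([
  [0.65,0.176,0,0],
  [0.65,0.176,0,0],
  [0.65,0.176,0,0],
  [0.65,0.176,0,0],
  [0.65,0.176,0,0],
  [0.65,0.176,0,0],
  [0.65,0.176,0,0],
  [0.65,0.176,0,0],
  [0.6,0.162,0,0],
  [0.55,0.149,0,0],
  [0.5,0.135,0,0],
  [0.45,0.122,0,0],
])

```text
clock: 12.43
eef_pos: [502.6, 89.7, 254.3]
tcp_rot: [3.142, -0.0, 1.835]
contact_force: [-0.1, 1.3, -2.3]
opening: 0.128
```

Request:
drive_tool([
  [0.4,0.108,0,0],
  [0.35,0.095,0,0],
  [0.3,0.081,0,0],
  [0.25,0.068,0,0],
  [0.2,0.054,0,0],
  [0.15,0.04,0,0],
  [0.1,0.027,0,0],
  [0.05,0.013,0,0],
  [0,0,0,0],
  [0,0,0,0],
])

```text
clock: 13.27
eef_pos: [502.6, 107.7, 254.3]
tcp_rot: [-3.142, 0.0, 1.835]
contact_force: [-0.0, 0.8, -2.9]
opening: 0.13
```

```bash
python3 - <<'E'
from h import *
s=r.sense(); print(s['clock'],s['eef_pos'],s['tcp_rot'],s['contact_force'],s['wrist_torque'],s['opening'])
im,d,p=grab('wrist','w4.png'); np.savez('w4.npz',im=im,d=d,**{k:np.array(v) for k,v in p.items()})
im,d,p=grab('scene'); np.savez('s4.npz',im=im,d=d)
im,d,p=grab('top'); np.savez('t4.npz',im=im,d=d)
E
```

```text
13.2667 [502.55871121 107.70227676 254.264205  ] [-3.14151750e+00  4.91142961e-05  1.83474120e+00] [-0.02639305  0.77909234 -2.85767594] [-0.00941676 -0.02557049 -0.02549896] 0.13042995610306318
```

View pics/w4.png

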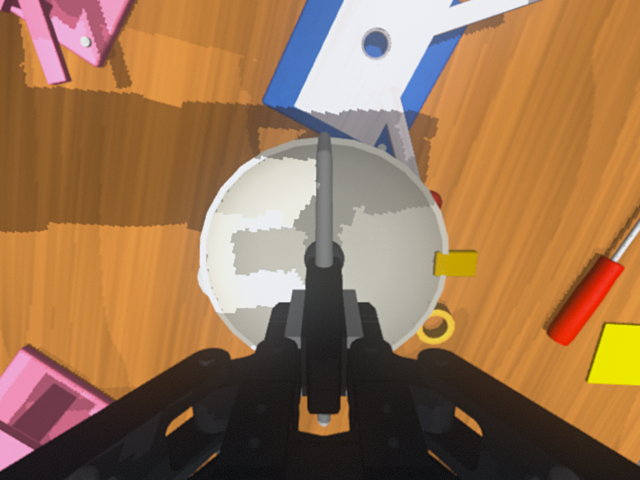

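The hole is at (376,43) and the ball still sits centred at (325,255). Next I measure the ring precisely from this view, plus the posts from two cameras.

```bash
python3 - <<'E'
from h import *
z=np.load('w4.npz'); im=z['im']; p={k:z[k] for k in('R','t')}; p.update({k:float(z[k]) for k in('fx','fy','cx','cy','k1')})
hsv=cv2.cvtColor(im,cv2.COLOR_RGB2HSV).astype(int); H,S,V=hsv[...,0],hsv[...,1],hsv[...,2]
w=((S<45)&(V>150)).astype(np.uint8)
sub=1-w[22:66,354:398]; n,l,st,c=cv2.connectedComponentsWithStats(sub); i=l[21,22]
cs=max(cv2.findContours((l==i).astype(np.uint8),0,1)[0],key=cv2.contourArea); e=cv2.fitEllipse(cs)
uv=np.array(e[0])+[354,22]; print('hole',uv,e[1],onplane(p,uv,85),st[i])
W=onplane(p,cs[:,0]+[354,22],85)[:,:2]; print('hole size',np.ptp(W,0),cv2.minEnclosingCircle(np.float32(W)))
# posts: top + scene rays
def blob(f,b,lo):
    q=np.load(f)['im']; h=cv2.cvtColor(q,cv2.COLOR_RGB2HSV).astype(int); m=np.zeros(h.shape[:2],bool); m[b[1]:b[3],b[0]:b[2]]=1
    hh=h[...,0]; m&=(h[...,1]>140)&(h[...,2]>60)&(((hh<8)|(hh>172)) if lo=='r' else ((hh>105)&(hh<130)))
    v,u=np.nonzero(m); return u,v
pt=cams.camera_params('top');ps=cams.camera_params('scene')
C={}
for n,bt,bs in(('r',(232,220,252,240),(328,262,346,282)),('b',(174,209,193,226),(350,290,378,325))):
    u,v=blob('top0.npz',bt,n); u2,v2=blob('scene0.npz',bs,n); print(n,'top',u.mean(),v.mean(),len(u),'scene cols',u2.min(),u2.max(),'rows',v2.min(),v2.max(),len(u2))
    C[n]=onplane(pt,[u.mean(),v.mean()],133)[0]; print(C[n])
    if n=='r': t=v2<v2.min()+8; print('scene',onplane(ps,[u2[t].mean(),v2[t].mean()],132))
    for X in([*C[n][:2],85],[*C[n][:2],132]): print('  proj in scene',proj(ps,X))
R=onplane(p,uv,85)[0]
for n in C: dd=C[n]-R; print(n,np.hypot(dd[0],dd[1]),np.degrees(np.arctan2(dd[1],dd[0])))
s=np.load('s4.npz')['im'][255:355,310:420,::-1]; cv2.imwrite('pics/s4c.png',cv2.resize(s,None,fx=5,fy=5,interpolation=2))
E
```

```text
hole [375.39448547  44.03627396] (22.932424545288086, 26.375194549560547) [[505.14098211 233.04627699  85.        ]] [ 10   9  24  27 509]
hole size [16.05053714 16.59329388] ((505.15478515625, 232.97975158691406), 8.36166763305664)
r top 241.05263157894737 228.6315789473684 19 scene cols 335 341 rows 268 281 65
[559.32993326 144.91869105 133.        ]
scene [[563.01230867 147.90385892 132.        ]]
  proj in scene [[337.92553597 285.16590315]]
  proj in scene [[338.45513923 270.09082661]]
b top 182.5 217.5 4 scene cols 350 377 rows 304 324 333
[591.01911785 290.49228143 133.        ]
  proj in scene [[361.3728971 324.938778 ]]
  proj in scene [[362.46536803 309.26233186]]
r 103.45488790663845 -58.4129726227438
b 103.32036403641882 33.77954124537013
```

View pics/s4c.png

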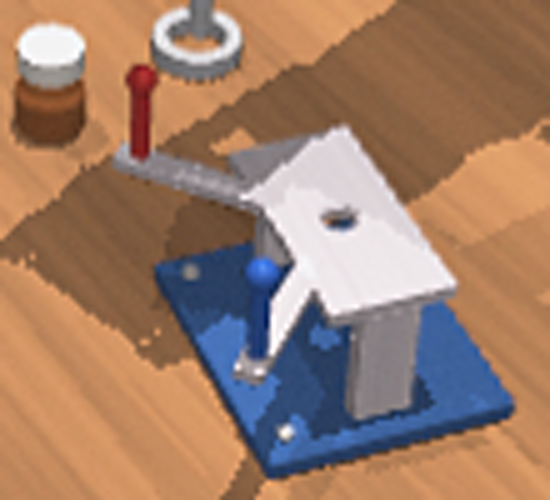

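```bash
python3 - <<'E'
from h import *
z=np.load('w4.npz'); im=z['im']; p={k:z[k] for k in('R','t')}; p.update({k:float(z[k]) for k in('fx','fy','cx','cy','k1')})
hsv=cv2.cvtColor(im,cv2.COLOR_RGB2HSV).astype(int); H,S,V=hsv[...,0],hsv[...,1],hsv[...,2]
w=(S<50)&(V>100)
# plate left edge: row-wise first white pixel; right edge
L=[];
for v in range(5,88,2):
    u=np.nonzero(w[v,290:345])[0]; 
    if len(u): L.append((u[0]+290,v))
W=onplane(p,L,85)[:,:2]; l=cv2.fitLine(np.float32(W),cv2.DIST_HUBER,0,.01,.01).ravel(); print('left edge',np.degrees(np.arctan2(l[1],l[0])),L[:2],L[-2:])
n=np.array([-l[1],l[0]]); R=np.array([505.14,233.04]); print('hole to edge',(R-l[2:])@n)
# held dish
m=np.zeros_like(S,bool);m[125:345,195:450]=1
c=max(cv2.findContours((m&(S<50)&(V>110)).astype(np.uint8),0,1)[0],key=cv2.contourArea)
h=cv2.convexHull(c)[:,0]; h=h[(h[:,1]<300)&(abs(h[:,0]-325)>20)&(h[:,1]>137)]
h=h[~((h[:,0]<225)&(h[:,1]>255))]; h=h[~((h[:,0]>370)&(h[:,1]<170))]
W=onplane(p,h,187.9)[:,:2]; A=np.c_[2*W,np.ones(len(W))]
for _ in range(3):
    s=np.linalg.lstsq(A,(W**2).sum(1),rcond=None)[0]; Rr=np.sqrt(s[2]+s[0]**2+s[1]**2); e=np.abs(np.hypot(*(W-s[:2]).T)-Rr); k=e<max(.6,np.median(e)*2); W,A=W[k],A[k]
print('rim',s[:2],Rr,e.max(),len(W))
v,u=np.nonzero((H>20)&(H<35)&(S>150)&(np.indices(S.shape)[1]>430)&(np.indices(S.shape)[1]<485)&(np.indices(S.shape)[0]>245)&(np.indices(S.shape)[0]<280)); t=onplane(p,np.c_[u,v],187.4)[:,:2].mean(0); print('tab yaw',np.degrees(np.arctan2(*(t-s[:2])[::-1])))
# hole in top and scene now
for f,cn,b in(('t4.npz','top',(200,246,218,264)),('s4.npz','scene',(370,290,387,308)),('top0.npz','top',(200,246,218,264))):
    q=np.load(f)['im'].astype(float).sum(2)[b[1]:b[3],b[0]:b[2]]; g=np.clip(np.percentile(q,75)-q-60,0,None); vv,uu=np.indices(g.shape); uv=[b[0]+(g*uu).sum()/g.sum(),b[1]+(g*vv).sum()/g.sum()]
    print(cn,uv,onplane(cams.camera_params(cn),uv,83))
E
```

```text
left edge 77.8964 [(np.int64(342), 5), (np.int64(341), 7)] [(np.int64(304), 85), (np.int64(303), 87)]
hole to edge -31.536205401284082
rim [502.2266923  107.97939748] 64.70932195323745 0.4149583086879147 21
tab yaw 15.476022297037204
top [np.float64(213.62756651407332), np.float64(254.19394461315323)] [[503.51409273 220.63953687  83.        ]]
scene [np.float64(377.6938381767756), np.float64(298.3537923549982)] [[503.12789577 233.83564218  83.        ]]
top [np.float64(208.37540221666072), np.float64(254.53986414015017)] [[502.94981951 234.06768442  83.        ]]
```

Stand yaw is -12.1° (blue at 33°, red at -57°). The ring is (2.7, 125.2) mm from the dish axis. Going there, then turning to blue.

Request:
drive_tool([
  [0.05,0.015,0,0],
  [0.1,0.03,0,0],
  [0.15,0.044,0,0],
  [0.2,0.059,0,0],
  [0.25,0.073,0,0],
  [0.3,0.088,0,0],
  [0.35,0.103,0,0],
  [0.4,0.118,0,0],
  [0.45,0.132,0,0],
  [0.5,0.147,0,0],
  [0.55,0.162,0,0],
  [0.6,0.176,0,0],
])

```text
clock: 14.42
eef_pos: [503.5, 149.1, 254.3]
tcp_rot: [-3.142, -0.0, 1.835]
contact_force: [1.0, -0.5, -1.7]
opening: 0.131
```

Request:
drive_tool([
  [0.6,0.176,0,0],
  [0.6,0.176,0,0],
  [0.6,0.176,0,0],
  [0.6,0.176,0,0],
  [0.6,0.176,0,0],
  [0.6,0.176,0,0],
  [0.6,0.176,0,0],
  [0.6,0.176,0,0],
  [0.55,0.162,0,0],
  [0.5,0.147,0,0],
  [0.45,0.132,0,0],
  [0.4,0.118,0,0],
])

```text
clock: 15.42
eef_pos: [505.0, 218.8, 254.3]
tcp_rot: [-3.142, -0.0, 1.835]
contact_force: [-0.1, 0.1, -2.6]
opening: 0.129
```

Request:
drive_tool([
  [0.35,0.103,0,0],
  [0.3,0.088,0,0],
  [0.25,0.073,0,0],
  [0.2,0.059,0,0],
  [0.15,0.044,0,0],
  [0.1,0.03,0,0],
  [0.05,0.015,0,0],
  [0,0,0,0],
  [0,0,0,-0.01],
  [0,0,0,-0.02],
  [0,0,0,-0.03],
  [0,0,0,-0.04],
])

```text
clock: 16.42
eef_pos: [505.3, 232.7, 254.3]
tcp_rot: [3.142, 0.0, 1.937]
contact_force: [0.2, 0.6, -2.6]
opening: 0.13
```

Request:
drive_tool([
  [0,0,0,-0.04],
  [0,0,0,-0.04],
  [0,0,0,-0.04],
  [0,0,0,-0.03],
  [0,0,0,-0.03],
  [0,0,0,-0.02],
  [0,0,0,-0.009],
  [0,0,0,0],
  [0,0,0,0],
])

```text
clock: 17.17
eef_pos: [505.3, 232.8, 254.3]
tcp_rot: [3.142, 0.0, 2.143]
contact_force: [-1.1, -0.8, -2.0]
opening: 0.126
```

```bash
python3 - <<'E'
from h import *
s=r.sense(); print(s['clock'],s['eef_pos'],s['tcp_rot'],s['contact_force'],s['wrist_torque'],s['opening'])
a=grab('wrist')[0];b,d,p=grab('scene'); np.savez('s5.npz',im=b,d=d); np.savez('w5.npz',im=a)
cv2.imwrite('pics/c5.png',np.hstack([cv2.resize(a,(400,300)),cv2.resize(b[235:335,320:445],(375,300),interpolation=2)])[:,:,::-1])
t=s['eef_pos']; o=t+[0,0,2-95]
print('origin',o,'tip px',proj(p,o-[0,0,50]),'hub',proj(p,o), 'ring px',proj(p,[505.1,233,85]))
E
```

```text
17.1667 [505.30740798 232.81980873 254.30304744] [3.14158273e+00 3.26754150e-05 2.14349275e+00] [-1.11816972 -0.84900267 -1.968348  ] [-0.01495093  0.05269017  0.01565661] 0.12598554087066283
origin [505.30740798 232.81980873 161.30304744] tip px [[377.51422838 289.31821239]] hub [[378.9886291  272.67652596]] ring px [[376.88058266 297.79855304]]
```

View pics/c5.png

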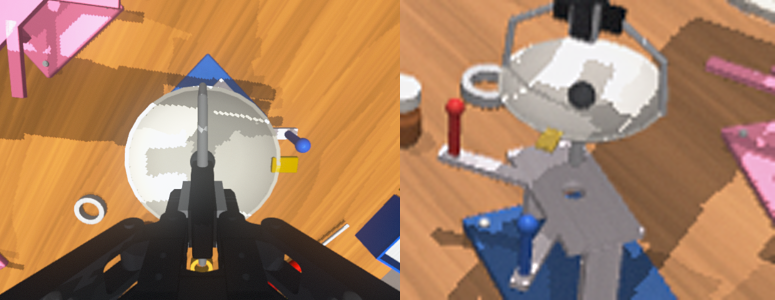

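```bash
python3 - <<'E'
from h import *
b=np.load('s5.npz')['im']; ps=cams.camera_params('scene')
for v in range(280,293): print(v,' '.join('%3d'%x for x in b[v,366:392].sum(1)//3))
o=np.array([505.3,232.8,161.3])
for dz in(-20,-30,-40,-50): print(dz,proj(ps,o+[0,0,dz]))
h=b[292:306,366:392].astype(int).sum(2)//3; print('hole');print('\n'.join(' '.join('%3d'%x for x in q) for q in h))
p=cams.camera_params('wrist'); im=np.load('w5.npz')['im']; hs=cv2.cvtColor(im,cv2.COLOR_RGB2HSV).astype(int)
H,S=hs[...,0],hs[...,1]; I=np.indices(S.shape)
m=(H>105)&(H<130)&(S>120)&(I[1]>470)&(I[1]<500)&(I[0]>218)&(I[0]<246); v,u=np.nonzero(m); X=onplane(p,[u.mean(),v.mean()],132)[0]; d=X-[505.1,233,0]; print('blue',len(u),X,np.hypot(*d[:2]),np.degrees(np.arctan2(d[1],d[0])))
m=(H>20)&(H<35)&(S>150)&(I[1]>430)&(I[1]<485)&(I[0]>245)&(I[0]<280); v,u=np.nonzero(m); X=onplane(p,[u.mean(),v.mean()],188)[0]; d=X-[505.3,232.8,0]; print('tab',X,np.hypot(*d[:2]),np.degrees(np.arctan2(d[1],d[0])))
E
```

```text
280 131 143 135 135 137 136 142 149 171 170 171 164 165 169 169 162 156 132 130 128 130 135 154 144 138 164
281 137 136 136 136 139 139 129 128 162 158 151 145 157 165 165 167 146 145 146 148 145 147 196 150 137 124
282 134 138 138 141 138 140 108 222 245 210 184 104 101 104 103 109 121 125 126 116  96  94  95  92  96  98
283 126 137 130 134 142 128 127 230 233 162 198 114 113 119 116 134 143 149 156  98  89  91  96  99 100 101
284 131 119 105 122 138 111 154 155 150 157 123 107 118 119 114 165 145 145 142 101  94  93  92  97 100 100
285 157 147 128 129 117 143 155 157 156 159 121 108 117 119 111 121 153 141  92  94  96  95  90  91  94  99
286 158 156 159 159 136 156 159 156 156 160 108 109 117 117 110 132 154 128  93  90  95  97  96  92  91  96
287 157 156 157 155 157 157 155 156 158 162 111 111 117 117 112 109 124 129 107  91  93  94  98  97  95  90
288 158 156 156 156 157 154 158 157 152 155 106 112 117 121 111 105 122 127 124  95  88  91  94  98  97  94
289 157 158 158 155 159 150 152 153 126 128 116 114 115 115 122 130 127 127 129 117  94  91  93  93  95  97
290 158 157 159 149 
[... 1367 characters left out ...]
1 129 128 127
128 130 128 130 130 129 130 128 129 131 120 122 113 120 132 132 129 129 128 128 130 130 131 131 129 128
109 130 128 127 130 130 132 129 128 131 131 129 130 130 129 131 130 130 130 130 128 129 132 130 130 126
 93 126 131 129 130 129 128 131 129 128 129 131 132 131 129 130 132 131 130 130 128 129 130 130 131 130
100 108 129 129 130 130 131 132 130 127 128 131 129 128 129 129 131 130 131 132 131 129 129 129 129 130
119  96 118 131 132 130 131 132 131 130 128 128 132 128 131 130 129 129 130 130 130 129 128 130 132 133
blue 383 [594.21022178 290.4725635  132.        ] 106.03644270455214 32.8204133818208
tab [563.12551766 271.23464996 188.        ] 69.43351359213383 33.61063134397503
```

Stem and hole agree to about 0.2 px relative in the scene view, with the blue post at 32.8° and the tab at about 33°. Lowering 51 mm, watching the force.

Request:
drive_tool([
  [0,0,0.1,0],
  [0,0,0.2,0],
  [0,0,0.3,0],
  [0,0,0.4,0],
  [0,0,0.4,0],
  [0,0,0.3,0],
  [0,0,0.2,0],
  [0,0,0.2,0],
  [0,0,0.2,0],
  [0,0,0.2,0],
  [0,0,0.2,0],
  [0,0,0.2,0],
])

```text
clock: 18.27
eef_pos: [505.4, 232.8, 225.2]
tcp_rot: [3.141, 0.0, 2.144]
contact_force: [-0.3, -0.7, -2.0]
opening: 0.126
```

Request:
drive_tool([
  [0,0,0.1,0],
  [0,0,0.1,0],
  [0,0,0.1,0],
  [0,0,0.1,0],
  [0,0,0,0],
])

```text
clock: 18.68
eef_pos: [505.2, 232.8, 221.1]
tcp_rot: [-3.141, -0.0, 2.144]
contact_force: [0.4, 0.8, -2.8]
opening: 0.133
```

The tip is 7 mm inside with no contact. Continuing.

Request:
drive_tool([
  [0,0,0.1,0],
  [0,0,0.2,0],
  [0,0,0.2,0],
  [0,0,0.2,0],
  [0,0,0.2,0],
  [0,0,0.2,0],
  [0,0,0.2,0],
  [0,0,0.2,0],
  [0,0,0.2,0],
  [0,0,0.1,0],
  [0,0,0,0],
  [0,0,0,0],
])

```text
clock: 19.68
eef_pos: [505.3, 232.8, 203.2]
tcp_rot: [-3.141, -0.0, 2.144]
contact_force: [0.8, 1.3, -2.2]
opening: 0.126
```

Request:
drive_tool([
  [0,0,0,0],
  [0,0,0,0],
  [0,0,0,0],
  [0,0,0,0],
  [0,0,0,0],
  [0,0,0,0],
  [0,0,0,0],
  [0,0,0,0],
  [0,0,0,0],
  [0,0,0,0],
  [0,0,0,0],
  [0,0,0,0],
])

```text
clock: 20.68
eef_pos: [505.3, 232.9, 203.3]
tcp_rot: [3.142, 0.0, 2.144]
contact_force: [-0.1, 0.7, -2.2]
opening: 0.133
```

```bash
python3 - <<'E'
from h import *
s=r.sense(); print(s['clock'],s['eef_pos'],s['tcp_rot'],s['contact_force'],s['wrist_torque'],s['qpos'])
p=cams.camera_params('wrist'); a=grab('wrist')[0];b,d,_=grab('scene')
cv2.imwrite('pics/c6.png',np.hstack([cv2.resize(a,(400,300)),cv2.resize(b[235:335,320:445],(375,300),interpolation=2)])[:,:,::-1])
hs=cv2.cvtColor(a,cv2.COLOR_RGB2HSV).astype(int); H,S=hs[...,0],hs[...,1]
m=((H>20)&(H<35)&(S>150)).astype(np.uint8); m[:,:430]=0; m[:,490:]=0; m[:240]=0; m[285:]=0; v,u=np.nonzero(m); t=s['eef_pos']; X=onplane(p,[u.mean(),v.mean()],t[2]-93+26.5)[0]-t; print('tab',len(u),np.degrees(np.arctan2(X[1],X[0])))
E
```

```text
20.6833 [505.32571104 232.855964   203.30036855] [3.14152107e+00 4.12462242e-05 2.14386420e+00] [-0.06327917  0.66639626 -2.22255707] [-0.03030565  0.04996414 -0.00278989] [ 4.29123843e-01  2.95931108e-01  1.82529495e+00 -3.58468954e-05
  1.02028983e+00 -1.43925276e-01]
tab 898 33.55299787575463
```

View pics/c6.png

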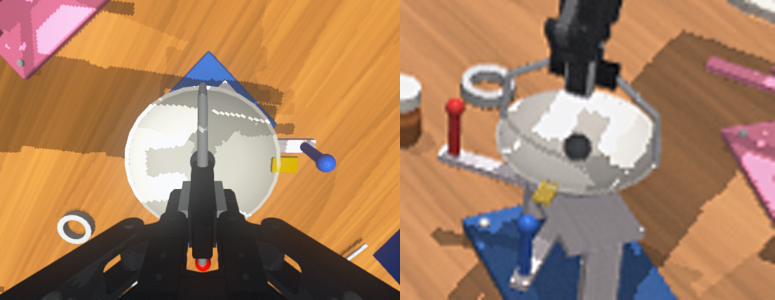

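The stem is half in, the dish clear, the ball centred, and a 1 s pause is done. Now the quarter turn to red: 90.2° clockwise, i.e. +1.575 rad of tool roll.

Request:
drive_tool([
  [0,0,0,0.01],
  [0,0,0,0.02],
  [0,0,0,0.03],
  [0,0,0,0.04],
  [0,0,0,0.04],
  [0,0,0,0.04],
  [0,0,0,0.04],
  [0,0,0,0.04],
  [0,0,0,0.04],
  [0,0,0,0.04],
  [0,0,0,0.04],
  [0,0,0,0.04],
])

```text
clock: 21.78
eef_pos: [505.3, 232.8, 203.3]
tcp_rot: [3.142, -0.0, 1.721]
contact_force: [-0.6, 0.0, -1.9]
opening: 0.129
```

Request:
drive_tool([
  [0,0,0,0.04],
  [0,0,0,0.04],
  [0,0,0,0.04],
  [0,0,0,0.04],
  [0,0,0,0.04],
  [0,0,0,0.04],
  [0,0,0,0.04],
  [0,0,0,0.04],
  [0,0,0,0.04],
  [0,0,0,0.04],
  [0,0,0,0.04],
  [0,0,0,0.04],
])

```text
clock: 22.78
eef_pos: [505.3, 232.8, 203.3]
tcp_rot: [-3.142, 0.0, 1.241]
contact_force: [0.4, -0.3, -3.4]
opening: 0.13
```

Request:
drive_tool([
  [0,0,0,0.04],
  [0,0,0,0.04],
  [0,0,0,0.04],
  [0,0,0,0.04],
  [0,0,0,0.04],
  [0,0,0,0.04],
  [0,0,0,0.04],
  [0,0,0,0.04],
  [0,0,0,0.04],
  [0,0,0,0.04],
  [0,0,0,0.04],
  [0,0,0,0.04],
])

```text
clock: 23.78
eef_pos: [505.3, 232.8, 203.3]
tcp_rot: [-3.142, -0.0, 0.761]
contact_force: [-0.5, 0.4, -2.4]
opening: 0.13
```

Request:
drive_tool([
  [0,0,0,0.04],
  [0,0,0,0.04],
  [0,0,0,0.04],
  [0,0,0,0.03],
  [0,0,0,0.02],
  [0,0,0,0.015],
  [0,0,0,0.01],
  [0,0,0,0],
  [0,0,0,0],
  [0,0,0,0],
])

```text
clock: 24.62
eef_pos: [505.3, 232.9, 203.3]
tcp_rot: [-3.142, -0.0, 0.569]
contact_force: [0.0, 0.4, -2.1]
opening: 0.13
```

```bash
python3 - <<'E'
from h import *
s=r.sense(); print(s['clock'],s['eef_pos'],s['tcp_rot'],s['contact_force'],s['wrist_torque'],s['qpos'])
p=cams.camera_params('wrist'); a=grab('wrist')[0];b,d,_=grab('scene')
cv2.imwrite('pics/c7.png',np.hstack([cv2.resize(a,(400,300)),cv2.resize(b[235:335,320:445],(375,300),interpolation=2)])[:,:,::-1])
hs=cv2.cvtColor(a,cv2.COLOR_RGB2HSV).astype(int); H,S=hs[...,0],hs[...,1]; t=s['eef_pos']
m=((H>20)&(H<35)&(S>150)).astype(np.uint8); m[:,:430]=0; m[:,490:]=0; m[:240]=0; m[285:]=0; v,u=np.nonzero(m); X=onplane(p,[u.mean(),v.mean()],t[2]-93+26.5)[0]-t; print('tab',len(u),np.degrees(np.arctan2(X[1],X[0])))
m=((H<8)|(H>172))&(S>140); m[:,:480]=0; m[:,560:]=0; m[:230]=0; m[300:]=0
n,l,st,c=cv2.connectedComponentsWithStats(m.astype(np.uint8)); print(st[1:4],c[1:4])
E
```

```text
24.6167 [505.32262131 232.86292443 203.29858703] [-3.14156367e+00 -6.56467370e-05  5.69089540e-01] [ 0.02104375  0.42857637 -2.13905778] [ 0.03067018 -0.01436269 -0.00932868] [4.29097483e-01 2.95940897e-01 1.82528557e+00 4.44240439e-05
 1.02030523e+00 1.43078103e+00]
tab 1032 -57.16384531999141
[[480 230   5   3   7]
 [486 230   8   6  14]
 [487 233   1   1   1]] [[482.         230.71428571]
 [490.21428571 231.35714286]
 [487.         233.        ]]
```

View pics/c7.png

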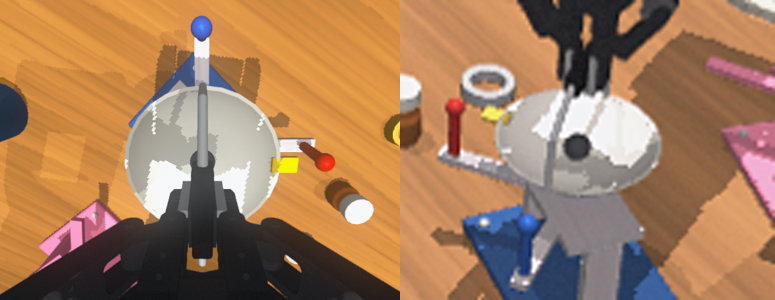

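The wrist view shows the tab at (285,165) lined up with the red ball at (325,162), ball still in the middle. One numeric check of the red direction before handing in.

```bash
python3 - <<'E'
from h import *
p=cams.camera_params('wrist'); a=grab('wrist')[0]; t=r.sense()['eef_pos']
a=a.astype(int); m=(a[...,0]>110)&(a[...,1]<70)&(a[...,2]<70); m[:,:506]=0; m[:,540:]=0; m[:244]=0; m[276:]=0
v,u=np.nonzero(m); print(len(u),u.mean(),v.mean()); X=onplane(p,[u.mean(),v.mean()],132)[0]-t; print(np.hypot(*X[:2]),np.degrees(np.arctan2(X[1],X[0])))
E
```

```text
707 519.2079207920792 258.4257425742574
104.34614063097749 -56.63705714358501
```

Request:
drive_tool([
  [0,0,0,-0.006],
  [0,0,0,0],
  [0,0,0,0],
  [0,0,0,0],
  [0,0,0,0],
  [0,0,0,0],
])

```text
clock: 25.27
eef_pos: [505.3, 232.8, 203.3]
tcp_rot: [-3.142, 0.0, 0.575]
contact_force: [-0.1, 0.2, -3.3]
opening: 0.132
```

```bash
python3 -c "
from h import *
s=r.sense(); print(s['clock'],s['eef_pos'],s['contact_force'],s['opening']); print(job.sign_off())"
```

```text
25.2667 [505.28198252 232.84113115 203.29871843] [-0.0861641   0.20734058 -3.25005902] 0.1317240542000211
the job is handed in; nothing more can be done
None
```

The job is done and was handed in at 25.3 s of the 61 s allowed. I lifted the dish by its grip block, turned its tab to the blue post and lowered the stem about 25 mm (half its length) into the ring. After a 1 s pause I turned it 90° to the red post and left it held there.

**Last checks:**
- **Tab direction:** the tab measured about -57.2°, then I nudged it +0.3° towards red. The red post reads -56.6° from the wrist camera and about -57° from the plate edge, so these differ by roughly 0.5°.
- **Ring contact:** the only load on the wrist was the dish's own weight, about 2–3 N, so it is not pressing or resting on the ring.
- **Dish and ball:** in the last pictures the dish was clear above the ring and level by the tool reading, with the ball in the middle.
- **Camera disagreement:** the top camera read about 2.5 mm off the wrist camera. I used the wrist camera, and the scene camera's view of the stem over the hole agreed with it before I lowered.

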